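Hold the bearing cover over its seat for oiling

TASK

The oil can is standing on top of the machine's bearing housing: lift it off by its handle and set it upright on the bench close beside the housing, and let go of it. Then take the bearing cover by its grip bar, carry it over the yarn guide rail, and hold it hovering just above the housing (about 15 mm of air), level, centred over the round seat and with its long sides in line with the housing's, so that I can oil the bearing underneath. Finish while still holding it there: the cover must never touch the housing, keep the can upright throughout, do not touch the rail, and leave the other things on the bench where they are.

Things in the scene. Friction and masses are not known exactly. Their poses are not given: they have to be found in the camera images.
- stand: the bearing housing: a low white painted casting fixed to the bench, in reach on one side (left or right) of the rail. Foot flange 150 x 110 x 12 mm, on it an upright block 120 (its x) x 80 (its y) mm whose flat top is 50 mm above the bench. In the middle of the top is a round hole, the bearing seat, 53 mm across, 20 mm deep. Origin: centre of the underside, at bench height; x along the long side, z up. The oil can stands on its top at the start, covering the hole.
- seat (a point): centre of the round seat's mouth, on the flat top of the housing, 50 mm above the bench; axes as the housing's
- oilcan: closed steel oil can, about 0.45 kg, 64 mm across, body and cap 88 mm tall, with a rigid arched handle over the top: two uprights at its own x = +-30 mm and between them a straight, level round bar 10 mm thick, 44 mm long, along its x, with its axis 125 mm above the underside (37 mm of room under it). A thin spout rises on its +y side, out to 64 mm from the axis and up to 84 mm. Origin: centre of the underside; z up.
- can_grip (a point): middle of the handle's bar on the oil can's axis, 125 mm above the can's underside; axes as the can's (bar along x)
- cover: the bearing cover, about 0.35 kg, lying on the bench on the other side of the rail from the housing: an aluminium flange 120 (its x) x 80 (its y) x 8 mm, below it a round spigot 50 mm across and 12 mm tall on which it rests, above it a black upright grip bar 60 mm long (along x), 12 mm thick (along y), 30 mm tall. Origin: centre of the spigot's underside; flange from 12 to 20 mm, bar from 20 to 50 mm above it; z up. Half a turn about z makes no difference to it.
- cover_grip (a point): centre of the grip bar, 43 mm above the cover's underside (7 mm below the bar's top); axes as the cover's
- guide_rail: yarn guide rail fixed to the bench between the housing and the cover, roughly along the line straight ahead of the robot: a steel bar 260 mm long along its own y, with white ceramic rings on it, on two posts; its highest point is 124 mm above the bench, 36 mm wide at the feet. Origin: middle, at bench height.
- cone_core: bystander: empty grey yarn cone core standing upright at the far left, 64 mm across at the foot, 150 mm tall; origin: centre of the underside
- screwdriver: bystander: screwdriver, about 0.2 m long, lying at the far right; x along it; origin: under its middle
- jar: bystander: glass jar 52 mm across, 60 mm tall, standing beyond the far end of the rail; origin: centre of the underside
There are look-alikes about, which are no part of the job. What is shaped like the oilcan but green or yellow is not meant.

How it is judged:
By the outcome, as a careful person would: the job done as asked, in the order asked, and still so for the second after the job is handed in, while the arm keeps its last pose, push and grip.
It also fails if it takes over 69 s, if anything falls off the work surface, if the arm or the gripper's body presses on something with over 40 N, if the wrist force passes 120 N, or if a joint passes its speed limit or range.

ROBOT

A 6-joint arm with a two-finger parallel gripper is mounted at the origin on the work surface. World frame = base frame: x ahead of the robot, y to its left, z up, the work surface at z = 0. Lengths are in mm, angles in rad, forces in N, time in s.
With the tool pointing down it reaches from about 350 to 975 mm from the base axis. Payload 7.1 kg.
Tool frame: the origin (TCP) lies on the mounting face of the last link; the fingertips stand 182 mm ahead of it and the grasp point (between the pads) lies 163 mm ahead of it; z points along the fingers, y is the direction in which the jaws open and shut (so a half turn about z gives the same grasp; the last joint's range is limited). The gripper opens to 88 mm and grips with 3 to 60 N. Pads are 20 mm wide; open, the fingers measure 115 mm over their backs; the gripper's body (75 mm by 178 mm) begins 61 mm behind the grasp point.
Start: joints at [1.179, 0.423, 1.63, -0, 1.089, -0.019], TCP at [227.609, 582.066, 404.675] pointing down, gripper open.
Joint ranges: [-3, 3], [-0.9, 2.11], [0.09, 2.58], [-1.31, 4.45], [0.11, 2.69], [-2.54, 2.54]. Speed limits (rad/s): [2.39, 2.39, 3.01, 3.14, 3.14, 3.14].

INTERFACE

Orientations are given as a rotation vector (axis times angle).
In Python, from workcell import ctrl, optics, nets gives the robot as it stands.
- The arm moves only by the tool send_rows, never from a script. Its argument "rows" is a list of rows, each an object with "offset": the shift along the tool's x, y, z in m, a list of three; "twist": the turn, a rotation vector about the tool's x, y, z in degrees, a list of three. A call has exactly 5 rows; each row shifts and turns the pose as measured when the row begins, along the tool's axes as they then stand; what a row does not reach is not made up. A row lasts 1/12 s, in which the tool goes at most 41.7 mm and 7.16 degrees, less where a joint would pass 70% of its speed; a pose out of reach is approached as far as the arm can. A call is refused whole if a number of a shift passes 0.0417 or a number of a turn 7.16, either way. A call with a gripper value outside its range is refused whole. "gripper" is the finger opening in m, from 0 to 0.0878, set as the call begins (left out, the last holds). The fingers move at their own pace and stop on an object; the grip force is fixed at half the most. Time passes only in rows, so rows that do not move let the fingers close, or fill a call up. It gives the time, the measured TCP pose, the force and the opening at its end, in the units of the state.
- ctrl.get_obs(): the state, without advancing time (a new reading comes with each control period).
- optics.get_image(name): name is "side" or "top"; returns (picture, depth): 400x640x3 uint8, blue, green, red; 400x640 float32, mm along the optical axis (not along the pixel's ray), 0 where there is no reading.
- optics.camera_info(name): a dict with "K" (3x3 intrinsics, pixels), "pose" (4x4, takes a point from camera to world coordinates). Camera axes: x right, y down, z forward; pixel columns grow to the right and rows downward; lengths in mm; the calibration is good to about 2 mm. A picture is of the moment at which its call begins. camera_info takes no time and is no camera call.
- ctrl.close_job(): hands the job in, once; it reports no verdict.
Trained networks look in the newest picture that a camera, given by its name, has taken for a name from the list of things; names that differ only in an ending like _2 or _b are one class to them, and where a whole thing is asked for, a point or a joint stands for the part that bears it (a point fixed in the world has none). Each returns a list of dicts, best first, with "conf" (0 to 1); they miss things now and then, are a little off and sometimes report something else, mostly with a low value. They report only what shows in the picture. A call takes as long as a camera call. They do not tell look-alikes from the thing itself.
- nets.spot_in(camera, label): "extent" ([left, top, right, bottom] in pixels, round what is visible of it).
- nets.spot_point(camera, label): "position" ([column, row] in pixels: a listed point, or the origin of a listed thing).
The state is a dict: "t": time; "qpos": joint angles; "qvel": joint speeds; "joint_torque": joint torques, N m; "ee_pos": TCP position; "orientation": TCP orientation; "ft_force": force on the tool from outside, world axes, zero at the start; "moment": the same for the moment, N m; "width": finger opening in mm.
Only numpy, scipy, OpenCV 4.12 (cv2) and the standard library are available. Lean on these libraries where they do the work, as an engineer would, in place of code of your own. Each camera call takes 0.05 s, during which the arm holds its last target. There are 200 camera calls.

## Working session

There is one attempt and no reset: what is moved stays moved. The work goes in short steps, Python scripts to look and compute and a tool call to move; the robot and the scene stay as the last step left them, time stands still between calls to the robot, and variables do not carry over. Pictures are saved under pics/ and viewed, about 8 in all and at most 12, crops included, and the job is handed in when it is done.

Besides the shell and the picture viewer there is one more tool, called after "Request:" as name(argument=value, ...) on one line, values as JSON. send_rows: Moves the arm, as the interface text tells. Its arguments: {"type":"object","properties":{"rows":{"type":"array"},"gripper":{"type":"number"}},"required":["rows"]}

```bash
mkdir -p pics; ls; python3 - <<'E'
from workcell import ctrl, optics, nets
import cv2, numpy as np
o=ctrl.get_obs(); print({k:np.round(v,3) for k,v in o.items()})
for n in("top","side"):
    im,d=optics.get_image(n); cv2.imwrite(f"pics/{n}0.png",im); np.save(f"{n}0.npy",d)
    ci=optics.camera_info(n); print(n,np.round(ci["K"],1).tolist(),np.round(ci["pose"],3).tolist())
    for l in("oilcan","stand","cover","guide_rail"):
        print(l,[(round(r["conf"],2),np.round(r["extent"]).tolist()) for r in nets.spot_in(n,l)])
E
```

```text
pics
{'t': np.float64(0.0), 'qpos': array([ 1.179,  0.424,  1.631, -0.   ,  1.089, -0.019]), 'qvel': array([-0.   ,  0.001, -0.   , -0.001,  0.001, -0.001]), 'joint_torque': array([ 1.0000e-03, -5.4463e+01, -2.7367e+01,  6.4000e-02,  2.3000e-02,
       -0.0000e+00]), 'ee_pos': array([227.507, 581.827, 403.892]), 'orientation': array([-5.820e-01, -3.087e+00,  2.000e-03]), 'ft_force': array([-0.624,  0.334,  0.39 ]), 'moment': array([ 0.003, -0.044,  0.016]), 'width': np.float64(87.795)}
top [[489.1, 0.0, 319.4], [0.0, 489.1, 201.6], [0.0, 0.0, 1.0]] [[-0.025, -0.998, 0.056, 448.826], [-1.0, 0.024, -0.013, -96.808], [0.011, -0.056, -0.998, 1466.599], [0.0, 0.0, 0.0, 1.0]]
oilcan [(0.91, [353.0, 190.0, 386.0, 213.0]), (0.89, [340.0, 254.0, 370.0, 280.0]), (0.85, [303.0, 192.0, 328.0, 225.0]), (0.85, [422.0, 199.0, 449.0, 226.0]), (0.75, [396.0, 255.0, 425.0, 280.0])]
stand [(0.76, [340.0, 179.0, 400.0, 231.0])]
cover [(0.88, [201.0, 192.0, 246.0, 231.0])]
guide_rail [(0.89, [279.0, 147.0, 292.0, 243.0])]
side [[373.2, 0.0, 315.5], [0.0, 373.2, 198.9], [0.0, 0.0, 1.0]] [[0.788, -0.413, 0.456, 71.502], [-0.615, -0.542, 0.573, -697.779], [0.01, -0.732, -0.681, 815.795], [0.0, 0.0, 0.0, 1.0]]
oilcan [(0.9, [379.0, 285.0, 409.0, 334.0]), (0.89, [288.0, 191.0, 318.0, 239.0]), (0.79, [330.0, 213.0, 362.0, 262.0]), (0.78, [262.0, 246.0, 295.0, 296.0]), (0.57, [298.0, 295.0, 338.0, 347.0])]
stand [(0.6, [315.0, 238.0, 377.0, 298.0])]
cover [(0.59, [236.0, 165.0, 276.0, 192.0])]
guide_rail [(0.56, [258.0, 157.0, 332.0, 229.0])]
```

```bash
python3 - <<'E'
import cv2
im=cv2.imread("pics/top0.png"); cv2.imwrite("pics/a.png",cv2.resize(im[130:300,180:470],None,fx=2.75,fy=2.75,interpolation=cv2.INTER_CUBIC))
im=cv2.imread("pics/side0.png"); cv2.imwrite("pics/b.png",cv2.resize(im[140:360,200:440],None,fx=2.7,fy=2.7,interpolation=cv2.INTER_CUBIC))
E
```

```text
(no output)
```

View pics/a.png

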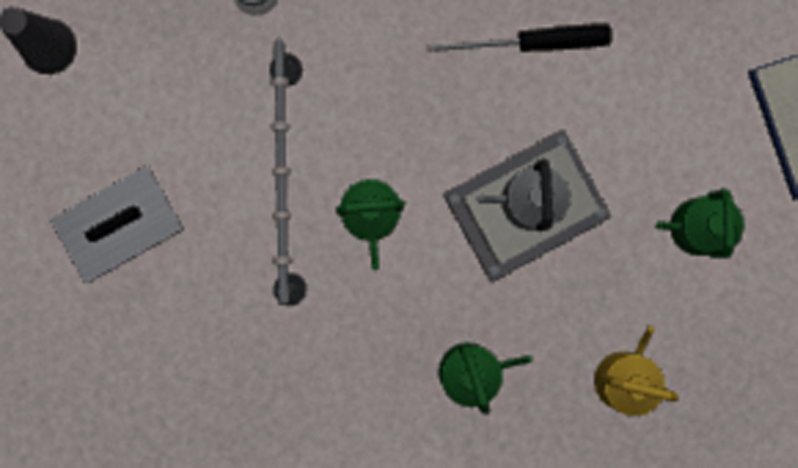

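View pics/b.png

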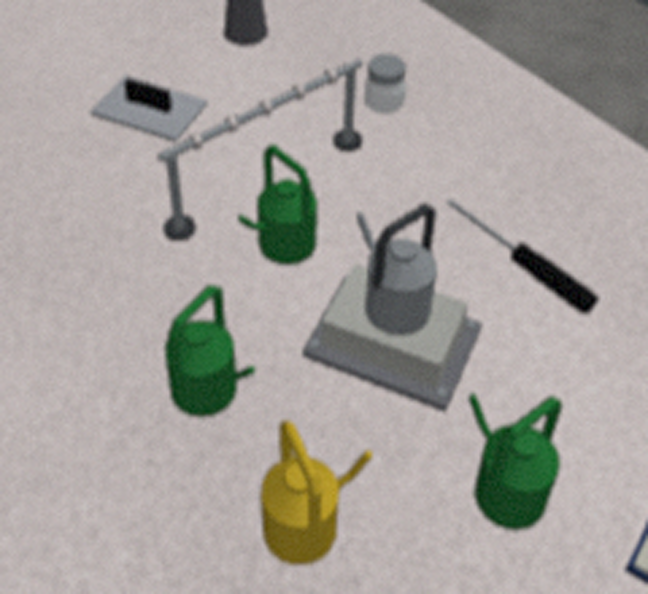

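The two views show the steel-grey can on the white housing. Candidates in the top picture:
- **Grey can:** about (375,201), on the housing. This is the one meant.
- **Green cans:** (314,206), (437,212) and (351,266). Not meant.
- **Yellow can:** (410,269). Not meant.

The cover is at (222,212) and the rail at column 282.

```bash
cat > h.py <<'E'
from workcell import ctrl, optics, nets
import cv2, numpy as np
from scipy.spatial.transform import Rotation as R
def cloud(n,d):
    ci=optics.camera_info(n);K=np.array(ci["K"]);T=np.array(ci["pose"])
    v,u=np.mgrid[:d.shape[0],:d.shape[1]]
    P=np.stack([(u-K[0,2])*d/K[0,0],(v-K[1,2])*d/K[1,1],d],-1)
    W=P@T[:3,:3].T+T[:3,3]; W[d<=0]=np.nan
    return W
def proj(n,p):
    ci=optics.camera_info(n);T=np.linalg.inv(ci["pose"]);c=np.atleast_2d(p)@T[:3,:3].T+T[:3,3]
    q=c@np.array(ci["K"]).T; return q[:,:2]/q[:,2:]
def shot(n,name):
    im,d=optics.get_image(n); cv2.imwrite(f"pics/{name}.png",im); return im,d
def rect(p):
    r=cv2.minAreaRect(p[:,:2].astype(np.float32)); return np.round(r[0],1),np.round(r[1],1),round(r[2],1)
E
python3 - <<'E'
from h import *
for n in("top","side"):
    W=cloud(n,np.load(n+"0.npy")); im=cv2.imread(f"pics/{n}0.png").astype(int); sat=im.max(2)-im.min(2)
    x,y,z=np.moveaxis(W,-1,0)
    def sel(b,z0,z1,s=400):
        m=(x>b[0])&(x<b[1])&(y>b[2])&(y<b[3])&(z>z0)&(z<z1)&(sat<s); return W[m]
    print(n,"bench z",np.nanmedian(z[(x>350)&(x<420)&(y>50)&(y<150)]))
    hb=(280,560,-340,-150) 
    for nm,b,z0,z1,s in(("flange",hb,7,62,40),("blocktop",hb,42,60,40),("canbody",hb,115,142,40),("bar",hb,166,190,40),("cover",(300,560,60,260),10,60,400),("coverbar",(300,560,60,260),34,60,400),("rail",(250,700,-60,30),95,140,40)):
        p=sel(b,z0,z1,s)
        if len(p)>4: print(nm,len(p),rect(p),"mean",p.mean(0).round(1))
    for l in("can_grip","seat","cover_grip","guide_rail","jar","oilcan"):
        print(l,[(round(r["conf"],2),np.round(r["position"],1).tolist()) for r in nets.spot_point(n,l)])
E
```

```text
top bench z 0.7682890486003089
flange 1225 (array([ 419.8, -246.6]), array([279.7, 187.1]), 0.1) mean [ 486.6 -253.9   32.2]
blocktop 610 (array([ 445.9, -260.6]), array([169.9, 233.4]), 86.5) mean [ 501.1 -263.8   50.8]
canbody 359 (array([ 439.1, -219.2]), array([ 88.1, 252.3]), 66.8) mean [ 501.7 -256.9  125.5]
bar 98 (array([ 520.4, -269.3]), array([67. ,  9.8]), 0.1) mean [ 519.4 -268.9  178. ]
cover 1098 (array([429.7, 183.1]), array([248.5, 180.5]), 9.1) mean [506.  173.   23.1]
coverbar 100 (array([508.3, 172.7]), array([12.5, 60.5]), 27.0) mean [507.6 172.5  49.2]
rail 401 (array([553.6, -11.1]), array([ 17.2, 265.6]), 88.9) mean [552.1 -11.1 119.9]
can_grip [(0.87, [375.0, 199.2]), (0.81, [353.5, 270.5]), (0.72, [418.2, 271.8]), (0.58, [445.8, 209.7]), (0.56, [310.6, 206.4])]
seat [(0.72, [368.1, 143.8]), (0.63, [370.0, 203.7]), (0.36, [274.0, 124.0])]
cover_grip [(0.65, [219.1, 210.6]), (0.23, [195.8, 146.8])]
guide_rail [(0.89, [282.2, 194.8]), (0.19, [370.5, 206.7])]
jar [(0.6, [277.0, 127.1])]
oilcan [(0.86, [373.7, 204.4]), (0.86, [351.3, 265.4]), (0.85, [434.1, 213.0]
[... 408 characters left out ...]
y([65.8,  9.3]), 1.0) mean [ 515.2 -270.3  175.9]
cover 608 (array([505.4, 174.9]), array([ 84.5, 123.6]), 27.5) mean [500.4 165.4  23.9]
coverbar 98 (array([505.4, 174. ]), array([16., 61.]), 29.1) mean [503.6 172.5  44.4]
rail 362 (array([550.7, -10.5]), array([265.7,  18.1]), 0.5) mean [542.7 -12.3 116.3]
can_grip [(0.89, [313.0, 306.1]), (0.89, [271.1, 253.5]), (0.76, [308.4, 196.3]), (0.73, [351.4, 225.5]), (0.62, [393.6, 291.2])]
seat [(0.85, [345.8, 256.2])]
cover_grip [(0.89, [255.4, 177.1])]
guide_rail []
jar [(0.67, [339.5, 178.4]), (0.64, [257.3, 182.0])]
oilcan [(0.87, [344.9, 251.6]), (0.77, [308.5, 231.3]), (0.77, [273.6, 284.0]), (0.75, [310.5, 336.5]), (0.71, [390.8, 324.5])]
```

```bash
cat >> h.py <<'E'
def comp(W,m,seed):
    k,l=cv2.connectedComponents(m.astype(np.uint8),connectivity=4)
    d=np.hypot(W[...,0]-seed[0],W[...,1]-seed[1]);d[~m]=np.inf
    return W[l==l[np.unravel_index(np.argmin(d),d.shape)]]
E
python3 - <<'E'
from h import *
im=cv2.imread("pics/top0.png")
for n in("top","side"):
    W=cloud(n,np.load(n+"0.npy"));x,y,z=np.moveaxis(W,-1,0)
    for nm,m,s in(("stand",(z>7)&(z<185),(500,-265)),("block",(z>44)&(z<185),(500,-265)),("coverfl",(z>12)&(z<60),(507,173)),("coverbar",(z>34)&(z<60),(507,173)),("bar",(z>166)&(z<190),(519,-269)),("green_L",(z>10)&(z<150),(490,-100)),("screwdr",(z>8)&(z<60),(670,-250))):
        p=comp(W,m,s); print(n,nm,len(p),rect(p),p.mean(0).round(1), "x",p[:,0].min().round(),p[:,0].max().round(),"y",p[:,1].min().round(),p[:,1].max().round())
        if nm=="bar":
            q=p[:,:2]-p[:,:2].mean(0);print(" bar angle",np.degrees(np.arctan2(*np.linalg.svd(q,full_matrices=False)[2][0][::-1])))
c=cv2.resize(im[165:245,320:420],None,fx=7,fy=7,interpolation=cv2.INTER_CUBIC);cv2.imwrite("pics/c.png",c)
E
```

```text
top stand 1816 (array([ 517., -270.]), array([111.8, 153.3]), 27.4) [ 515.8 -264.2   59.1] x 439.0 599.0 y -362.0 -183.0
top block 1129 (array([ 518.4, -270.3]), array([ 80. , 120.3]), 27.1) [ 516.3 -265.5   86.5] x 457.0 580.0 y -339.0 -201.0
top coverfl 1106 (array([508.1, 173.5]), array([ 80.4, 120.6]), 28.2) [507.9 172.2  23.1] x 447.0 570.0 y 103.0 241.0
top coverbar 100 (array([508.3, 172.7]), array([12.5, 60.5]), 27.0) [507.6 172.5  49.2] x 491.0 524.0 y 145.0 199.0
top bar 98 (array([ 520.4, -269.3]), array([67. ,  9.8]), 0.1) [ 519.4 -268.9  178. ] x 487.0 554.0 y -274.0 -264.0
 bar angle -179.24052873128332
top green_L 430 (array([504.5, -94.8]), array([62.7, 86.3]), 64.9) [511.1 -99.8  84.3] x 454.0 546.0 y -132.0 -66.0
top screwdr 1 (array([ 669.9, -243.7]), array([0., 0.]), 0.0) [ 669.9 -243.7   10.5] x 670.0 670.0 y -244.0 -244.0
side stand 2653 (array([ 514.6, -270.2]), array([110.6, 150.2]), 27.7) [ 504.3 -283.5   63. ] x 434.0 596.0 y -359.0 -180.0
side block 1716 (array([ 516.1, -269.3]), array([ 83. , 120.7]), 27.7) [ 509.3 -276.9   87.3] x 453.0 577.0 y -340.0 -198.0
side coverfl 613 (array([505.4, 174.9]), array([ 84.5, 123.6]), 27.5) [501.  165.2  23.8] x 445.0 567.0 y 103.0 243.0
side coverbar 98 (array([505.4, 174. ]), array([16., 61.]), 29.1) [503.6 172.5  44.4] x 488.0 523.0 y 147.0 204.0
side bar 106 (array([ 519.3, -269.2]), array([65.8,  9.3]), 1.0) [ 515.2 -270.3  175.9] x 486.0 552.0 y -274.0 -265.0
 bar angle -179.7942453966519
side green_L 708 (array([ 499.6, -107.9]), array([80.3, 63.9]), 32.7) [ 502.2 -110.1   67.8] x 450.0 544.0 y -135.0 -64.0
side screwdr 369 (array([ 692.1, -265.9]), array([ 24.9, 200.1]), 4.9) [ 692.7 -301.    19. ] x 683.0 711.0 y -366.0 -166.0
```

View pics/c.png

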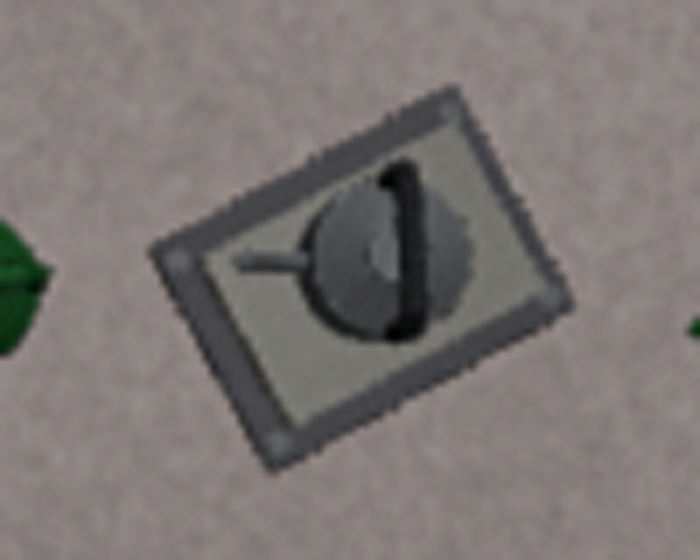

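The close crop confirms the grey can on the housing, with its dark bar running vertically at crop column 405. That is world x, at about (520,-269). Moving over it now.

Request:
send_rows(rows=[{"offset":[-0.026,-0.031,0],"twist":[0,0,0]},{"offset":[-0.026,-0.031,0],"twist":[0,0,0]},{"offset":[-0.026,-0.031,0],"twist":[0,0,0]},{"offset":[-0.026,-0.031,0],"twist":[0,0,0]},{"offset":[-0.026,-0.031,0],"twist":[0,0,0]}])

```text
t: 1.52
ee_pos: [292.0, 390.6, 403.7]
orientation: [0.568, 3.089, 0.009]
ft_force: [1.5, -0.4, -0.6]
width: 87.8
```

Request:
send_rows(rows=[{"offset":[-0.026,-0.031,0],"twist":[0,0,0]},{"offset":[-0.026,-0.031,0],"twist":[0,0,0]},{"offset":[-0.026,-0.031,0],"twist":[0,0,0]},{"offset":[-0.026,-0.031,0],"twist":[0,0,0]},{"offset":[-0.026,-0.031,0],"twist":[0,0,0]}])

```text
t: 1.93
ee_pos: [358.2, 192.8, 403.7]
orientation: [0.562, 3.087, 0.012]
ft_force: [0.3, -0.2, -0.4]
width: 88.0
```

Request:
send_rows(rows=[{"offset":[-0.026,-0.031,0],"twist":[0,0,0]},{"offset":[-0.026,-0.031,0],"twist":[0,0,0]},{"offset":[-0.026,-0.031,0],"twist":[0,0,0]},{"offset":[-0.026,-0.031,0],"twist":[0,0,0]},{"offset":[-0.026,-0.031,0],"twist":[0,0,0]}])

```text
t: 2.35
ee_pos: [424.9, -4.8, 404.7]
orientation: [0.56, 3.083, 0.016]
ft_force: [1.1, 0.0, -0.5]
width: 88.1
```

```bash
cat >> h.py <<'E'
def togo(p,yaw,gp=True):
    """p: target of grasp point (world mm); yaw: wanted angle of tool y in world, deg. Prints tool-frame shift (m) and twist (deg)."""
    o=ctrl.get_obs();r=R.from_rotvec(o["orientation"]);g=o["ee_pos"]+r.apply([0,0,163])
    a=np.radians(yaw);Y=np.array([np.cos(a),np.sin(a),0]);Z=np.array([0,0,-1.]);X=np.cross(Y,Z)
    t=(r.inv()*R.from_matrix(np.c_[X,Y,Z])).as_rotvec(degrees=True)
    print("t",round(float(o["t"]),2),"grasp",g.round(1),"shift",(r.inv().apply(np.array(p)-g)/1e3).round(4),"twist",t.round(2),"F",np.round(o["ft_force"],1),"w",round(float(o["width"]),1),"q6",round(o["qpos"][5],2))
E
python3 -c "from h import *;togo((520,-269,240),90.5)"
```

```text
t 2.35 grasp [426.6  -3.5 241.7] shift [-0.1808 -0.2157  0.0005] twist [  0.57   0.5  -21.09] F [ 1.1  0.  -0.5] w 88.1 q6 -1.26
```

Request:
send_rows(rows=[{"offset":[-0.026,-0.031,0],"twist":[0,0,0]},{"offset":[-0.026,-0.031,0],"twist":[0,0,0]},{"offset":[-0.026,-0.031,0],"twist":[0,0,0]},{"offset":[-0.026,-0.031,0],"twist":[0,0,0]},{"offset":[-0.026,-0.031,0],"twist":[0,0,0]}])

```text
t: 2.77
ee_pos: [491.2, -202.5, 405.5]
orientation: [0.563, 3.078, 0.016]
ft_force: [1.5, 0.3, 0.1]
width: 87.6
```

Request:
send_rows(rows=[{"offset":[-0.025,-0.03,0],"twist":[0,0,0]},{"offset":[-0.013,-0.016,0],"twist":[0,0,0]},{"offset":[0,0,0],"twist":[0,0,-7]},{"offset":[0,0,0],"twist":[0,0,-7]},{"offset":[0,0,0],"twist":[0,0,-7]}])

```text
t: 3.18
ee_pos: [512.8, -272.1, 405.4]
orientation: [-0.01, 3.123, 0.006]
ft_force: [-0.1, 0.8, -0.5]
width: 87.3
```

```bash
python3 -c "from h import *;togo((520,-269,175),90.5)"
```

```text
t 3.18 grasp [ 515.8 -271.4  242.4] shift [-0.003   0.0022  0.0675] twist [ 0.22  1.05 -0.14] F [-0.1  0.8 -0.5] w 87.3 q6 -2.1
```

Request:
send_rows(rows=[{"offset":[-0.004,0.002,0],"twist":[0.2,1.05,0]},{"offset":[-0.001,0,0.015],"twist":[0,0,0]},{"offset":[0,0,0.02],"twist":[0,0,0]},{"offset":[0,0,0.02],"twist":[0,0,0]},{"offset":[0,0,0.008],"twist":[0,0,0]}])

```text
t: 3.6
ee_pos: [519.9, -270.7, 343.8]
orientation: [0.009, 3.139, -0.006]
ft_force: [-0.5, 0.6, -0.2]
width: 88.3
```

```bash
python3 - <<'E'
from h import *
togo((520,-269,175),90.5)
im,d=shot("side","s1");cv2.imwrite("pics/d.png",cv2.resize(im[170:310,270:430],None,fx=4,fy=4,interpolation=cv2.INTER_CUBIC))
E
```

```text
t 3.6 grasp [ 520.3 -271.4  180.8] shift [0.0003 0.0024 0.0058] twist [-0.24  0.13 -0.83] F [-0.5  0.6 -0.2] w 88.3 q6 -2.06
```

View pics/d.png

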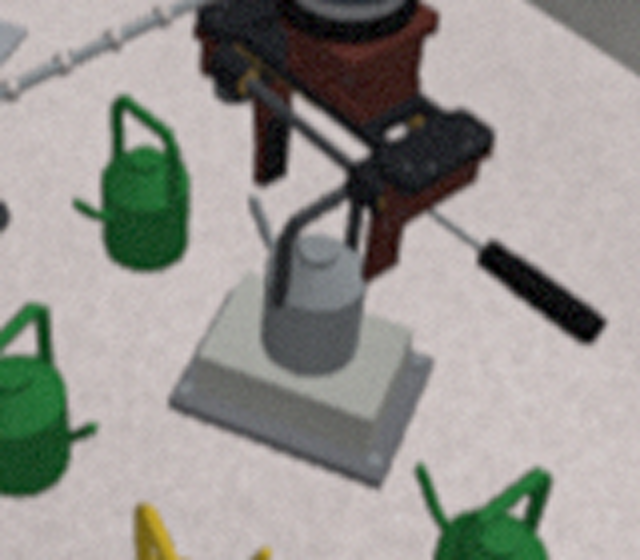

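The open fingers straddle the bar (crop about (270,150) and (385,240), with the bar at about (330,195)). I'll lower the last few millimetres and close.

Request:
send_rows(rows=[{"offset":[0,0.002,0.005],"twist":[-0.2,0,-0.5]},{"offset":[0,0,0],"twist":[0,0,0]},{"offset":[0,0,0],"twist":[0,0,0]},{"offset":[0,0,0],"twist":[0,0,0]},{"offset":[0,0,0],"twist":[0,0,0]}])

```text
t: 4.07
ee_pos: [521.1, -268.0, 340.0]
orientation: [-0.0, 3.14, -0.001]
ft_force: [0.0, -0.2, -0.2]
width: 88.1
```

Request:
send_rows(rows=[{"offset":[0,0,0],"twist":[0,0,0]},{"offset":[0,0,0],"twist":[0,0,0]},{"offset":[0,0,0],"twist":[0,0,0]},{"offset":[0,0,0],"twist":[0,0,0]},{"offset":[0,0,0],"twist":[0,0,0]}], gripper=0)

```text
t: 4.48
ee_pos: [521.5, -268.4, 342.3]
orientation: [0.001, 3.136, -0.004]
ft_force: [-0.8, 0.8, -0.5]
width: 57.9
```

Request:
send_rows(rows=[{"offset":[0,0,0],"twist":[0,0,0]},{"offset":[0,0,0],"twist":[0,0,0]},{"offset":[0,0,0],"twist":[0,0,0]},{"offset":[0,0,0],"twist":[0,0,0]},{"offset":[0,0,0],"twist":[0,0,0]}])

```text
t: 4.9
ee_pos: [521.5, -268.5, 342.3]
orientation: [0.001, 3.136, -0.004]
ft_force: [-0.9, 0.5, -0.4]
width: 24.3
```

```bash
python3 -c "from h import *;togo((520,-269,175),90.5)"
```

```text
t 4.9 grasp [ 522.3 -268.9  179.3] shift [ 0.0023 -0.0001  0.0043] twist [-0.15  0.3  -0.54] F [-0.9  0.5 -0.4] w 24.3 q6 -2.07
```

Request:
send_rows(rows=[{"offset":[0.002,0,0.005],"twist":[0,0.3,-0.5]},{"offset":[0,0,0],"twist":[0,0,0]},{"offset":[0,0,0],"twist":[0,0,0]},{"offset":[0,0,0],"twist":[0,0,0]},{"offset":[0,0,0],"twist":[0,0,0]}])

```text
t: 5.32
ee_pos: [519.5, -268.5, 337.0]
orientation: [0.014, -3.141, 0.004]
ft_force: [0.2, 0.2, 0.4]
width: 9.1
```

Request:
send_rows(rows=[{"offset":[0,0,0],"twist":[0,0,0]},{"offset":[0,0,0],"twist":[0,0,0]},{"offset":[0,0,-0.002],"twist":[0,0,0]},{"offset":[0,0,-0.003],"twist":[0,0,0]},{"offset":[0,0,-0.005],"twist":[0,0,0]}])

```text
t: 5.73
ee_pos: [518.3, -267.9, 344.9]
orientation: [0.014, -3.136, -0.0]
ft_force: [-0.4, -0.4, -4.8]
width: 9.4
```

```bash
python3 -c "from h import *;togo((520,-269,250),90.5)"
```

```text
t 5.73 grasp [ 517.4 -267.8  181.9] shift [-0.0022 -0.0012 -0.0681] twist [ 0.01 -0.31  0.02] F [-0.4 -0.4 -4.8] w 9.4 q6 -2.07
```

Gripped: width is 9 mm and the load about 4.8 N. Next I'll raise it and carry it past the housing's far long side to about (607,-223).

Request:
send_rows(rows=[{"offset":[0,0,-0.006],"twist":[0,0,0]},{"offset":[0,0,-0.007],"twist":[0,0,0]},{"offset":[0,0,-0.007],"twist":[0,0,0]},{"offset":[0,0,-0.005],"twist":[0,0,0]},{"offset":[-0.003,0.0015,-0.003],"twist":[0,0,0]}])

```text
t: 6.15
ee_pos: [520.7, -266.3, 375.5]
orientation: [0.014, -3.134, -0.001]
ft_force: [-0.4, 0.2, -5.2]
width: 9.5
```

Request:
send_rows(rows=[{"offset":[-0.006,0.003,0],"twist":[0,0,0]},{"offset":[-0.009,0.0045,0],"twist":[0,0,0]},{"offset":[-0.01,0.005,0],"twist":[0,0,0]},{"offset":[-0.01,0.005,0],"twist":[0,0,0]},{"offset":[-0.01,0.005,0],"twist":[0,0,0]}])

```text
t: 6.57
ee_pos: [569.2, -241.7, 376.7]
orientation: [0.011, -3.136, -0.0]
ft_force: [-0.9, -0.2, -5.1]
width: 9.2
```

```bash
python3 -c "from h import *;togo((607,-223,205),90.5)"
```

```text
t 6.57 grasp [ 568.4 -241.7  213.7] shift [-0.0388  0.0185  0.0085] twist [ 0.   -0.3  -0.11] F [-0.9 -0.2 -5.1] w 9.2 q6 -2.0
```

Request:
send_rows(rows=[{"offset":[-0.009,0.0045,0],"twist":[0,0,0]},{"offset":[-0.009,0.0045,0],"twist":[0,-0.3,0]},{"offset":[-0.009,0.004,0],"twist":[0,0,0]},{"offset":[-0.006,0.003,0],"twist":[0,0,0]},{"offset":[-0.004,0.002,0.003],"twist":[0,0,0]}])

```text
t: 6.98
ee_pos: [612.7, -219.2, 372.3]
orientation: [-0.016, 3.141, 0.001]
ft_force: [0.4, -1.0, -4.7]
width: 8.7
```

Request:
send_rows(rows=[{"offset":[0,0,0.006],"twist":[0,0,0]},{"offset":[0,0,0.01],"twist":[0,0,0]},{"offset":[0,0,0.012],"twist":[0,0,0]},{"offset":[0,0,0.012],"twist":[0,0,0]},{"offset":[0,0,0.012],"twist":[0,0,0]}])

```text
t: 7.4
ee_pos: [613.3, -219.1, 316.8]
orientation: [-0.016, 3.139, -0.001]
ft_force: [0.3, -0.8, -5.2]
width: 9.3
```

```bash
python3 - <<'E'
from h import *
togo((607,-223,125),90.5)
im,d=shot("side","s2");cv2.imwrite("pics/e.png",cv2.resize(im[150:310,270:430],None,fx=3.7,fy=3.7,interpolation=cv2.INTER_CUBIC))
E
```

```text
t 7.4 grasp [ 613.8 -219.2  153.8] shift [ 0.0069 -0.0037  0.0287] twist [-0.03  0.14  0.1 ] F [ 0.3 -0.8 -5.2] w 9.3 q6 -1.94
```

View pics/e.png

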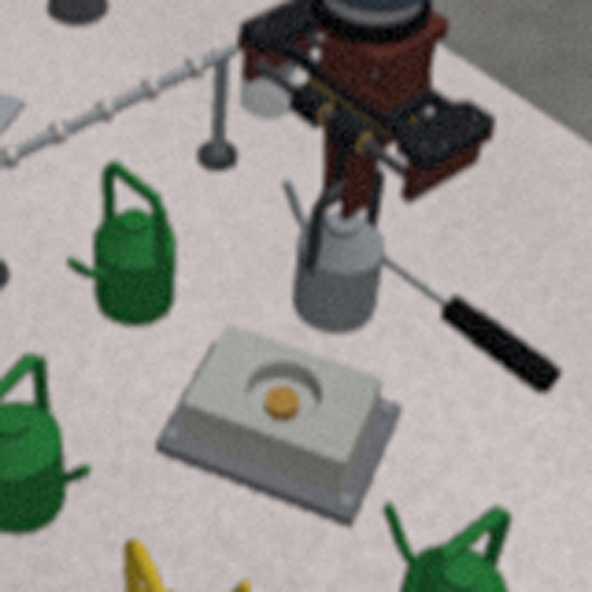

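The can hangs upright at crop (335,270), clear of the housing and beyond its far edge. The uncovered seat is at (284,390). I'll lower it slowly.

Request:
send_rows(rows=[{"offset":[0.003,-0.002,0.006],"twist":[0,0,0]},{"offset":[0.002,-0.001,0.006],"twist":[0,0,0]},{"offset":[0,0,0.006],"twist":[0,0,0]},{"offset":[0,0,0.005],"twist":[0,0,0]},{"offset":[0,0,0.001],"twist":[0,0,0]}])

```text
t: 7.87
ee_pos: [606.1, -222.9, 286.5]
orientation: [0.014, -3.138, -0.003]
ft_force: [-2.0, 2.0, 11.0]
width: 9.1
```

```bash
python3 -c "from h import *;togo((607,-223,125),90.5)"
```

```text
t 7.87 grasp [ 605.5 -222.5  123.5] shift [-0.0015 -0.0005 -0.0015] twist [ 0.13 -0.2   0.  ] F [-2.  2. 11.] w 9.1 q6 -1.95
```

Request:
send_rows(rows=[{"offset":[0,0,-0.001],"twist":[0,0,0]},{"offset":[0,0,0],"twist":[0,0,0]},{"offset":[0,0,0],"twist":[0,0,0]},{"offset":[0,0,0],"twist":[0,0,0]},{"offset":[0,0,0],"twist":[0,0,0]}])

```text
t: 8.28
ee_pos: [606.6, -223.2, 288.2]
orientation: [0.014, -3.141, -0.002]
ft_force: [-0.5, -0.1, -5.8]
width: 9.0
```

Request:
send_rows(rows=[{"offset":[0,0,0],"twist":[0,0,0]},{"offset":[0,0,0],"twist":[0,0,0]},{"offset":[0,0,0],"twist":[0,0,0]},{"offset":[0,0,0],"twist":[0,0,0]},{"offset":[0,0,0],"twist":[0,0,0]}], gripper=0.06)

```text
t: 8.7
ee_pos: [607.8, -223.6, 290.5]
orientation: [-0.014, 3.138, -0.001]
ft_force: [0.1, -0.1, 0.7]
width: 38.7
```

Request:
send_rows(rows=[{"offset":[0,0,0],"twist":[0,0,0]},{"offset":[0,0,0],"twist":[0,0,0]},{"offset":[0,0,-0.01],"twist":[0,0,0]},{"offset":[0,0,-0.02],"twist":[0,0,0]},{"offset":[0,0,-0.03],"twist":[0,0,0]}])

```text
t: 9.12
ee_pos: [605.9, -223.0, 347.3]
orientation: [0.014, -3.135, -0.005]
ft_force: [0.3, 0.7, -0.5]
width: 59.8
```

```bash
python3 - <<'E'
from h import *
togo((507,174,205),28)
im,d=shot("side","s3");W=cloud("side",d);x,y,z=np.moveaxis(W,-1,0)
p=comp(W,(z>118)&(z<140),(607,-222));print(len(p),rect(p),p.mean(0))
p=comp(W,(z>8)&(z<95),(590,-222));print(rect(p),p[:,2].max())
E
```

```text
t 9.12 grasp [ 604.9 -222.4  184.3] shift [ 0.0946  0.3973 -0.0188] twist [-3.00e-02 -4.30e-01  6.25e+01] F [ 0.3  0.7 -0.5] w 59.8 q6 -1.95
73 (array([ 600. , -221.4]), array([10.5, 55.6]), 89.9) [ 597.7235156  -222.11632749  126.47566452]
(array([ 571.5, -267.5]), array([265.9, 212.1]), 3.8) 94.19848216584046
```

The can stands level with its bar at 126 mm, and is released. On to the cover.

Request:
send_rows(rows=[{"offset":[0,0,-0.025],"twist":[0,0,0]},{"offset":[0.0095,0.0397,0],"twist":[0,0,0]},{"offset":[0.0095,0.0397,0],"twist":[0,0,0]},{"offset":[0.0095,0.0397,0],"twist":[0,0,0]},{"offset":[0.0095,0.0397,0],"twist":[0,0,0]}], gripper=0.06)

```text
t: 9.58
ee_pos: [570.5, -68.1, 388.9]
orientation: [0.003, 3.122, -0.01]
ft_force: [0.9, 0.3, 0.7]
width: 59.5
```

Request:
send_rows(rows=[{"offset":[0.0095,0.0397,0],"twist":[0,0,0]},{"offset":[0.0095,0.0397,0],"twist":[0,0,0]},{"offset":[0.0095,0.0397,0],"twist":[0,0,0]},{"offset":[0.0095,0.0397,0],"twist":[0,0,0]},{"offset":[0.0095,0.0397,0],"twist":[0,0,0]}])

```text
t: 10.0
ee_pos: [520.9, 135.0, 392.0]
orientation: [0.007, 3.114, -0.009]
ft_force: [1.6, -0.0, 0.4]
width: 60.2
```

Request:
send_rows(rows=[{"offset":[0.0095,0.0397,0],"twist":[0,0,0]},{"offset":[0,0,0],"twist":[0,0,7]},{"offset":[0,0,0],"twist":[0,0,7]},{"offset":[0,0,0],"twist":[0,0,7]},{"offset":[0,0,0],"twist":[0,0,7]}])

```text
t: 10.42
ee_pos: [508.1, 185.3, 396.2]
orientation: [0.765, 3.013, 0.011]
ft_force: [0.3, 0.3, 1.3]
width: 59.5
```

Request:
send_rows(rows=[{"offset":[0,0,0],"twist":[0,0,7]},{"offset":[0,0,0],"twist":[0,0,7]},{"offset":[0,0,0],"twist":[0,0,7]},{"offset":[0,0,0],"twist":[0,0,7]},{"offset":[0,0,0],"twist":[0,0,6]}])

```text
t: 10.83
ee_pos: [507.9, 186.4, 400.5]
orientation: [1.637, 2.642, 0.032]
ft_force: [0.2, 0.2, -0.5]
width: 59.9
```

```bash
python3 -c "from h import *;togo((507,174,80),28)"
```

```text
t 10.83 grasp [514.3 186.4 237.6] shift [-0.0052 -0.0176  0.1572] twist [ 2.    1.   -1.57] F [ 0.2  0.2 -0.5] w 59.9 q6 -0.12
```

Request:
send_rows(rows=[{"offset":[0,-0.011,0.01],"twist":[2,1,-1.5]},{"offset":[0,0,0.03],"twist":[0,0,0]},{"offset":[0,0,0.035],"twist":[0,0,0]},{"offset":[0,0,0.035],"twist":[0,0,0]},{"offset":[0,0,0.025],"twist":[0,0,0]}])

```text
t: 11.25
ee_pos: [503.1, 183.1, 272.5]
orientation: [1.621, 2.675, 0.027]
ft_force: [-0.2, 0.5, -0.2]
width: 59.9
```

```bash
python3 - <<'E'
from h import *
togo((507,174,43),28)
im,d=shot("side","s4");cv2.imwrite("pics/f.png",cv2.resize(im[100:260,180:380],None,fx=3.7,fy=3.7,interpolation=cv2.INTER_CUBIC))
E
```

```text
t 11.25 grasp [506.5 184.4 109.6] shift [-0.0093 -0.0058  0.0665] twist [ 1.27  0.17 -0.44] F [-0.2  0.5 -0.2] w 59.9 q6 -0.15
```

View pics/f.png

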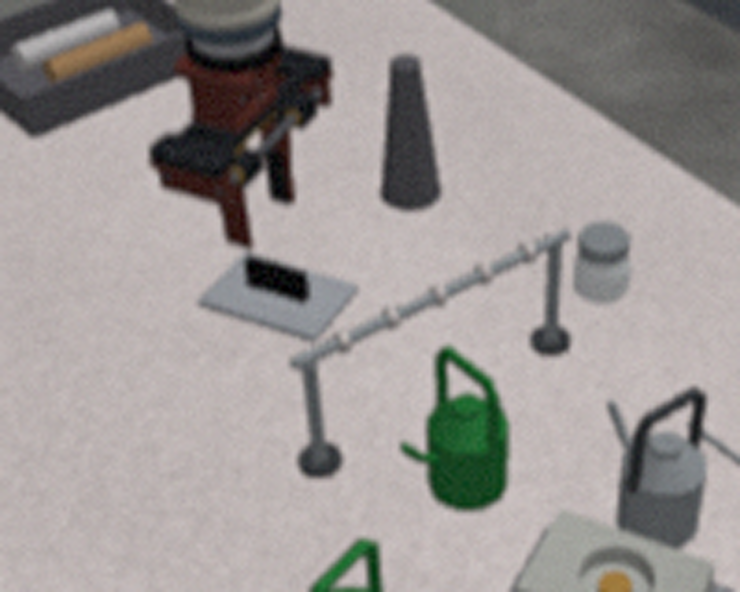

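The picture shows the can standing by the housing (crop (665,480)) and the fingers above the cover's bar (278,278). I'll level the tool and centre it before descending.

Request:
send_rows(rows=[{"offset":[-0.009,-0.002,0],"twist":[1.3,0.2,-0.4]},{"offset":[0,0,0.012],"twist":[0,0,0]},{"offset":[0,0,0.012],"twist":[0,0,0]},{"offset":[0,0,0],"twist":[0,0,0]},{"offset":[0,0,0],"twist":[0,0,0]}])

```text
t: 11.72
ee_pos: [505.9, 172.9, 246.2]
orientation: [-1.616, -2.689, 0.007]
ft_force: [0.3, -0.0, -0.0]
width: 60.0
```

```bash
python3 -c "from h import *;togo((507,174,45),28)"
```

```text
t 11.72 grasp [505.  172.7  83.2] shift [0.0002 0.0026 0.0382] twist [-0.33 -0.07 -0.01] F [ 0.3 -0.  -0. ] w 60.0 q6 -0.18
```

Request:
send_rows(rows=[{"offset":[0,0.002,0.006],"twist":[-0.3,0,0]},{"offset":[0,0,0.01],"twist":[0,0,0]},{"offset":[0,0,0.01],"twist":[0,0,0]},{"offset":[0,0,0.008],"twist":[0,0,0]},{"offset":[0,0,0],"twist":[0,0,0]}])

```text
t: 12.13
ee_pos: [509.1, 174.6, 211.7]
orientation: [1.617, 2.69, 0.008]
ft_force: [-0.4, -0.8, -0.0]
width: 59.8
```

```bash
python3 -c "from h import *;togo((507,174,45),28)"
```

```text
t 12.13 grasp [509.9 175.1  48.7] shift [ 0.0004 -0.0031  0.0037] twist [ 0.34 -0.02 -0.  ] F [-0.4 -0.8 -0. ] w 59.8 q6 -0.18
```

Request:
send_rows(rows=[{"offset":[0,-0.002,0.003],"twist":[0.2,0,0]},{"offset":[0,0,0],"twist":[0,0,0]},{"offset":[0,0,0],"twist":[0,0,0]},{"offset":[0,0,0],"twist":[0,0,0]},{"offset":[0,0,0],"twist":[0,0,0]}], gripper=0.025)

```text
t: 12.55
ee_pos: [506.8, 173.6, 207.4]
orientation: [-1.617, -2.693, -0.0]
ft_force: [-0.1, -0.2, 0.3]
width: 29.8
```

```bash
python3 -c "from h import *;togo((507,174,44.5),28)"
```

```text
t 12.55 grasp [506.7 173.7  44.4] shift [ 0.0001  0.0004 -0.0001] twist [-0.   -0.04  0.01] F [-0.1 -0.2  0.3] w 29.8 q6 -0.18
```

Level and on target, so I'll close.

Request:
send_rows(rows=[{"offset":[0,0,0],"twist":[0,0,0]},{"offset":[0,0,0],"twist":[0,0,0]},{"offset":[0,0,0],"twist":[0,0,0]},{"offset":[0,0,0],"twist":[0,0,0]},{"offset":[0,0,0],"twist":[0,0,0]}], gripper=0)

```text
t: 12.97
ee_pos: [507.2, 173.8, 208.1]
orientation: [1.617, 2.692, 0.003]
ft_force: [0.5, 0.6, -1.8]
width: 12.0
```

```bash
python3 -c "from h import *;togo((507,174,44.5),28)"
```

```text
t 12.97 grasp [507.4 174.   45.1] shift [ 0.0002 -0.0003  0.0006] twist [ 0.11 -0.02  0.01] F [ 0.5  0.6 -1.8] w 12.0 q6 -0.18
```

Request:
send_rows(rows=[{"offset":[0,0,-0.004],"twist":[0,0,0]},{"offset":[0,0,-0.01],"twist":[0,0,0]},{"offset":[0,0,-0.016],"twist":[0,0,0]},{"offset":[0,0,-0.02],"twist":[0,0,0]},{"offset":[0,0,-0.022],"twist":[0,0,0]}])

```text
t: 13.38
ee_pos: [504.1, 172.7, 278.6]
orientation: [-1.613, -2.685, 0.014]
ft_force: [-0.1, -0.4, -4.1]
width: 11.6
```

Request:
send_rows(rows=[{"offset":[0,0,-0.022],"twist":[0,0,0]},{"offset":[0,0,-0.022],"twist":[0,0,0]},{"offset":[0,0,-0.022],"twist":[0,0,0]},{"offset":[0,0,-0.015],"twist":[0,0,0]},{"offset":[0,0,-0.008],"twist":[0,0,0]}])

```text
t: 13.8
ee_pos: [503.3, 172.3, 376.6]
orientation: [-1.613, -2.686, 0.014]
ft_force: [0.7, 0.5, -4.6]
width: 11.9
```

```bash
python3 -c "from h import *;togo((516.5,-270,215),27.5)"
```

```text
t 13.8 grasp [501.3 171.8 213.6] shift [-3.972e-01 -1.940e-01 -1.000e-04] twist [-0.69 -0.16  0.51] F [ 0.7  0.5 -4.6] w 11.9 q6 -0.18
```

Request:
send_rows(rows=[{"offset":[-0.005,-0.0025,0],"twist":[-0.3,0,0.2]},{"offset":[-0.01,-0.005,0],"twist":[-0.3,0,0.2]},{"offset":[-0.015,-0.0073,0],"twist":[0,0,0]},{"offset":[-0.02,-0.0098,0],"twist":[0,0,0]},{"offset":[-0.022,-0.0108,0],"twist":[0,0,0]}])

```text
t: 14.22
ee_pos: [503.7, 90.3, 376.3]
orientation: [-1.619, -2.689, -0.004]
ft_force: [0.4, -1.4, -4.6]
width: 11.3
```

Request:
send_rows(rows=[{"offset":[-0.024,-0.0118,0],"twist":[0,0,0]},{"offset":[-0.024,-0.0118,0],"twist":[0,0,0]},{"offset":[-0.024,-0.0118,0],"twist":[0,0,0]},{"offset":[-0.024,-0.0118,0],"twist":[0,0,0]},{"offset":[-0.024,-0.0118,0],"twist":[0,0,0]}])

```text
t: 14.63
ee_pos: [502.9, -52.8, 369.0]
orientation: [-1.614, -2.681, 0.006]
ft_force: [-0.4, -0.3, -4.4]
width: 11.8
```

Request:
send_rows(rows=[{"offset":[-0.024,-0.0118,0],"twist":[0,0,0]},{"offset":[-0.024,-0.0118,0],"twist":[0,0,0]},{"offset":[-0.024,-0.0118,0],"twist":[0,0,0]},{"offset":[-0.024,-0.0118,0],"twist":[0,0,0]},{"offset":[-0.024,-0.0118,0],"twist":[0,0,0]}])

```text
t: 15.05
ee_pos: [500.5, -196.7, 361.0]
orientation: [-1.611, -2.668, 0.012]
ft_force: [-0.1, -0.9, -4.2]
width: 11.9
```

```bash
python3 -c "from h import *;togo((516.5,-270,215),27.5)"
```

```text
t 15.05 grasp [ 496.3 -195.7  198. ] shift [-0.0749 -0.0171 -0.0179] twist [-1.12 -0.98  0.24] F [-0.1 -0.9 -4.2] w 11.9 q6 -0.88
```

Request:
send_rows(rows=[{"offset":[-0.02,-0.006,-0.002],"twist":[-0.5,-0.5,0.1]},{"offset":[-0.02,-0.006,-0.002],"twist":[-0.5,-0.4,0.1]},{"offset":[-0.015,-0.004,0],"twist":[0,0,0]},{"offset":[-0.01,-0.002,0],"twist":[0,0,0]},{"offset":[-0.004,0,0],"twist":[0,0,0]}])

```text
t: 15.47
ee_pos: [510.4, -277.1, 356.7]
orientation: [-1.633, -2.668, 0.005]
ft_force: [0.0, -0.3, -5.1]
width: 12.0
```

Request:
send_rows(rows=[{"offset":[0,0,0],"twist":[0,0,0]},{"offset":[0,0,0],"twist":[0,0,0]},{"offset":[0,0,0],"twist":[0,0,0]},{"offset":[0,0,0],"twist":[0,0,0]},{"offset":[0,0,0],"twist":[0,0,0]}])

```text
t: 15.88
ee_pos: [508.8, -275.5, 353.9]
orientation: [-1.629, -2.663, 0.005]
ft_force: [0.7, -1.0, -3.6]
width: 12.1
```

```bash
python3 - <<'E'
from h import *
togo((516.5,-270,130),27.5)
for n in("side","top"):
    im,d=shot(n,"h_"+n);W=cloud(n,d);x,y,z=np.moveaxis(W,-1,0)
    g=(516,-270)
    m=(z>150)&(z<178)
    p=comp(W,m,g);print(n,"cover?",len(p),rect(p),p[:,2].mean())
    b=(abs(x-g[0])<110)&(abs(y-g[1])<110)
    print("z hist",[(int(k),int(((z>k)&(z<=k+4)&b).sum())) for k in range(140,200,4)])
cv2.imwrite("pics/g.png",cv2.resize(cv2.imread("pics/h_side.png")[130:310,260:440],None,fx=3.3,fy=3.3,interpolation=cv2.INTER_CUBIC))
E
```

```text
t 15.88 grasp [ 505.8 -274.2  190.9] shift [-0.002   0.0122  0.0607] twist [-0.74 -0.88 -0.42] F [ 0.7 -1.  -3.6] w 12.1 q6 -0.99
side cover? 928 (array([ 502.9, -274.3]), array([ 81.4, 120.5]), 26.4) 165.2113160548476
z hist [(140, 0), (144, 0), (148, 0), (152, 1), (156, 19), (160, 218), (164, 637), (168, 25), (172, 15), (176, 21), (180, 12), (184, 8), (188, 7), (192, 35), (196, 3)]
top cover? 57 (array([ 472.2, -267. ]), array([27.6, 25.8]), 65.5) 168.31672287304684
z hist [(140, 0), (144, 0), (148, 0), (152, 0), (156, 0), (160, 16), (164, 74), (168, 61), (172, 7), (176, 0), (180, 0), (184, 0), (188, 0), (192, 1), (196, 0)]
```

View pics/g.png

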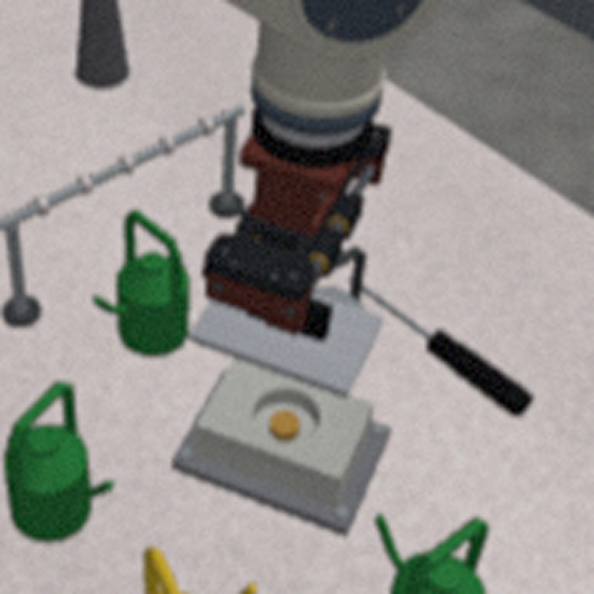

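The side view shows the cover held roughly level and about 10 mm off to one side of the housing, with the open seat at crop (286,415). The can's handle shows behind the cover. I'll level the tool, shift over and lower partway.

Request:
send_rows(rows=[{"offset":[0,0.003,0],"twist":[-0.4,-0.5,-0.2]},{"offset":[0.0005,0.004,0],"twist":[-0.3,-0.4,-0.2]},{"offset":[0,0.003,0.005],"twist":[0,0,0]},{"offset":[0,0,0.008],"twist":[0,0,0]},{"offset":[0,0,0.008],"twist":[0,0,0]}])

```text
t: 16.4
ee_pos: [519.6, -269.2, 333.9]
orientation: [1.623, 2.681, -0.0]
ft_force: [0.7, 0.7, -5.0]
width: 11.7
```

Request:
send_rows(rows=[{"offset":[0,0,0.008],"twist":[0,0,0]},{"offset":[0,0,0.008],"twist":[0,0,0]},{"offset":[0,0,0.004],"twist":[0,0,0]},{"offset":[0,0,0],"twist":[0,0,0]},{"offset":[0,0,0],"twist":[0,0,0]}])

```text
t: 16.82
ee_pos: [518.7, -268.8, 307.5]
orientation: [1.626, 2.687, -0.001]
ft_force: [-0.2, -0.2, -4.6]
width: 11.7
```

```bash
cat > m.py <<'E'
from h import *
def plane(p):
    c=p.mean(0);n=np.linalg.svd(p-c,full_matrices=False)[2][2];n*=np.sign(n[2]);return np.degrees(n[:2]).round(2)
def cover(name,zc,tgt=(516.5,-270)):
    out=[]
    for n in("side","top"):
        im,d=shot(n,name+n);W=cloud(n,d);z=W[...,2];g=im.max(2).astype(int)
        p=comp(W,(abs(z-zc)<8)&(np.hypot(W[...,0]-515,W[...,1]+270)<80),(500,-300))
        zm=np.median(p[:,2]);p=p[abs(p[:,2]-zm)<5]
        print(n,len(p),rect(p),"z",round(zm,1),"normal tilt deg",plane(p))
E
python3 - <<'E'
from m import *
togo((516.5,-270,130),27.5)
zc=ctrl.get_obs()["ee_pos"][2]-163-25
cover("k_",zc)
# housing seen alone by the side camera
W=cloud("side",cv2.imread and np.load("side0.npy"))
E
```

```text
t 16.82 grasp [ 518.8 -268.9  144.5] shift [ 0.0001 -0.0025  0.0145] twist [0.   0.06 0.12] F [-0.2 -0.2 -4.6] w 11.7 q6 -0.98
side 787 (array([ 516.2, -269. ]), array([ 83.2, 120.6]), 28.8) z 118.7 normal tilt deg [-0.38 -0.12]Traceback (most recent call last):
  File "<stdin>", line 4, in <module>
  File "m.py", line 10, in cover
    print(n,len(p),rect(p),"z",round(zm,1),"normal tilt deg",plane(p))
                                                             ~~~~~^^^
  File "m.py", line 3, in plane
    c=p.mean(0);n=np.linalg.svd(p-c,full_matrices=False)[2][2];n*=np.sign(n[2]);return np.degrees(n[:2]).round(2)
                  ~~~~~~~~~~~~~~~~~~~~~~~~~~~~~~~~~~~~~~~~~^^^
IndexError: index 2 is out of bounds for axis 0 with size 1
```

```bash
python3 - <<'E'
from m import *
def onplane(uv,z):
    ci=optics.camera_info("side");K=np.array(ci["K"]);T=np.array(ci["pose"])
    r=np.c_[(uv-K[:2,2])/K[[0,1],[0,1]],np.ones(len(uv))]@T[:3,:3].T
    return T[:3,3]+r*((z-T[2,3])/r[:,2])[:,None]
im=cv2.GaussianBlur(cv2.imread("pics/s4.png"),(3,3),0);h,w=im.shape[:2]
v,u=np.mgrid[:h,:w];P=onplane(np.c_[u.ravel(),v.ravel()].astype(float),50.).reshape(h,w,3)
near=np.hypot(P[...,0]-516,P[...,1]+270)<95
b=im.astype(int)[...,0]; r=im.astype(int)[...,2]; 
print("seat px",proj("side",[516,-270,50]).round(1), "values along row", [tuple(im[int(y),int(x)]) for x,y in proj("side",[[516+a*.888,-270+a*.46,50] for a in(-70,-60,-50,-44,-36,-32,0,32,36,44,50,60,70)])])
# bluish-grey background differs in (r-b): paint is green-grey
g=im.astype(int)[...,1]
m=near&(g-r>=-3)&(im.max(2)>130)
m=cv2.morphologyEx(m.astype(np.uint8),cv2.MORPH_OPEN,np.ones((3,3)))
k,l,s,_=cv2.connectedComponentsWithStats(m);i=1+np.argmax(s[1:,4]);q=np.argwhere(l==i)[:,::-1].astype(float)
print(k,s[i],rect(onplane(q,50.)))
cv2.imwrite("pics/mask.png",cv2.resize(np.hstack([im[210:310,290:390],cv2.cvtColor((l==i).astype(np.uint8)*255,cv2.COLOR_GRAY2BGR)[210:310,290:390]]),None,fx=4,fy=4,interpolation=cv2.INTER_CUBIC))
E
```

```text
seat px [[346.3 254.8]] values along row [(np.uint8(111), np.uint8(108), np.uint8(106)), (np.uint8(100), np.uint8(103), np.uint8(103)), (np.uint8(95), np.uint8(98), np.uint8(98)), (np.uint8(103), np.uint8(106), np.uint8(106)), (np.uint8(153), np.uint8(159), np.uint8(157)), (np.uint8(151), np.uint8(157), np.uint8(156)), (np.uint8(114), np.uint8(141), np.uint8(160)), (np.uint8(155), np.uint8(160), np.uint8(159)), (np.uint8(145), np.uint8(149), np.uint8(147)), (np.uint8(90), np.uint8(90), np.uint8(87)), (np.uint8(82), np.uint8(79), np.uint8(77)), (np.uint8(85), np.uint8(82), np.uint8(80)), (np.uint8(84), np.uint8(81), np.uint8(79))]
2 [320 238  53  36 929] (array([ 516.1, -270.8]), array([ 81. , 124.3]), 27.2)
```

View pics/mask.png

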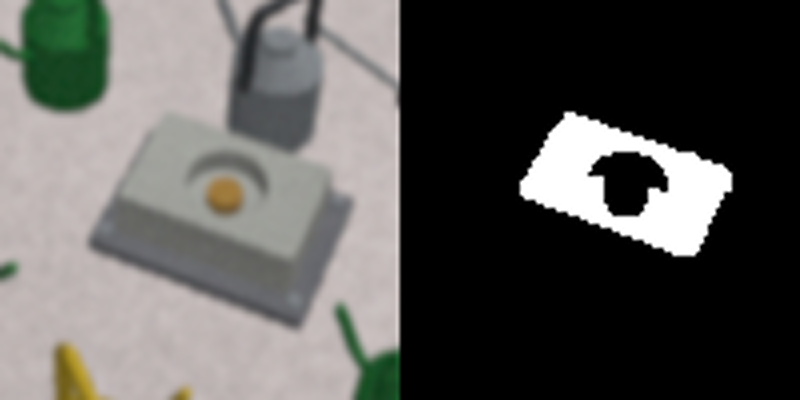

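The mask outlines the housing top well, and it agrees with the depth fits (centre about (516,-270.4), yaw about 27.3°). I'll lower most of the way.

Request:
send_rows(rows=[{"offset":[0,-0.001,0.004],"twist":[0,0,0.2]},{"offset":[0,0,0.007],"twist":[0,0,0]},{"offset":[0,0,0.006],"twist":[0,0,0]},{"offset":[0,0,0.003],"twist":[0,0,0]},{"offset":[0,0,0],"twist":[0,0,0]}])

```text
t: 17.33
ee_pos: [518.2, -269.8, 287.5]
orientation: [1.63, 2.68, -0.001]
ft_force: [0.0, -0.1, -4.2]
width: 11.8
```

```bash
python3 -c "from h import *;togo((517.7,-270.4,110.3),27.3)"
```

```text
t 17.33 grasp [ 518.9 -270.3  124.5] shift [ 0.0005 -0.0011  0.0141] twist [0.13 0.25 0.08] F [ 0.  -0.1 -4.2] w 11.8 q6 -0.98
```

Request:
send_rows(rows=[{"offset":[0,0,0.003],"twist":[0.1,0.2,0]},{"offset":[0,-0.001,0.004],"twist":[0,0,0]},{"offset":[0,0,0.003],"twist":[0,0,0]},{"offset":[0,0,0.001],"twist":[0,0,0]},{"offset":[0,0,0],"twist":[0,0,0]}])

```text
t: 17.75
ee_pos: [517.3, -270.4, 275.0]
orientation: [1.632, 2.684, -0.0]
ft_force: [-0.1, 0.6, -4.2]
width: 11.8
```

```bash
python3 -c "from h import *;togo((517.7,-270.4,110.3),27.3)"
```

```text
t 17.75 grasp [ 517.3 -270.4  112. ] shift [-0.0002  0.0003  0.0017] twist [0.   0.01 0.09] F [-0.1  0.6 -4.2] w 11.8 q6 -0.98
```

Request:
send_rows(rows=[{"offset":[0,0,0.001],"twist":[0,0,0]},{"offset":[0,0,0],"twist":[0,0,0]},{"offset":[0,0,0],"twist":[0,0,0]},{"offset":[0,0,0],"twist":[0,0,0]},{"offset":[0,0,0],"twist":[0,0,0]}])

```text
t: 18.17
ee_pos: [517.5, -270.4, 274.2]
orientation: [1.632, 2.683, 0.0]
ft_force: [1.2, 0.1, -4.2]
width: 11.9
```

```bash
python3 - <<'E'
from m import *
togo((517.7,-270.4,110.3),27.3)
im,d=shot("side","z");W=cloud("side",d);z=W[...,2]
p=comp(W,(abs(z-85)<9)&(np.hypot(W[...,0]-515,W[...,1]+270)<80),(500,-300))
zm=np.median(p[:,2]);p=p[abs(p[:,2]-zm)<5];print(len(p),rect(p),"z",zm,plane(p))
p=comp(W,(z>118)&(z<140),(600,-222));print("can bar",len(p),rect(p),p[:,2].mean())
cv2.imwrite("pics/z2.png",cv2.resize(im[150:310,250:430],None,fx=3.3,fy=3.3,interpolation=cv2.INTER_CUBIC))
togo((517.7,-270.4,110.3),27.3)
E
```

```text
t 18.17 grasp [ 517.7 -270.5  111.2] shift [0.0001 0.0001 0.0009] twist [0.03 0.04 0.09] F [ 1.2  0.1 -4.2] w 11.9 q6 -0.98
736 (array([ 514.8, -271.4]), array([ 80.9, 120.1]), 28.3) z 85.45324987799756 [-0.44 -0.3 ]
can bar 2 (array([ 612.9, -223.7]), array([0.7, 0. ]), -110.0) 124.72567718744779
t 18.22 grasp [ 517.7 -270.5  111.2] shift [0.0001 0.0001 0.0009] twist [0.03 0.05 0.09] F [-0.2  0.1 -4.1] w 11.7 q6 -0.98
```

View pics/z2.png

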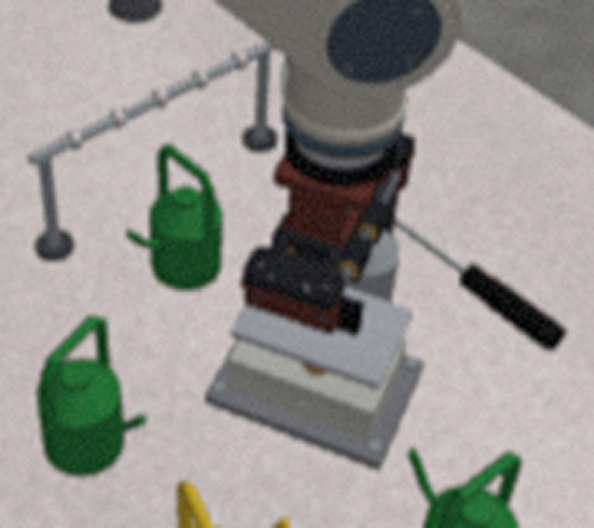

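Flange top is at 85.5 mm, so about 15.5 mm of air, level to about 0.5° and off centre by about 1.5 mm. The cover sits square over the housing in the picture, with the can standing behind. One last 1 mm trim follows.

Request:
send_rows(rows=[{"offset":[0,0.001,0],"twist":[0,0,0]},{"offset":[0,0,0],"twist":[0,0,0]},{"offset":[0,0,0],"twist":[0,0,0]},{"offset":[0,0,0],"twist":[0,0,0]},{"offset":[0,0,0],"twist":[0,0,0]}])

```text
t: 18.63
ee_pos: [518.7, -270.0, 274.6]
orientation: [1.632, 2.683, 0.0]
ft_force: [0.7, 0.1, -3.7]
width: 11.5
```

```bash
python3 - <<'E'
from m import *
togo((517.7,-270.4,110.3),27.3)
im,d=shot("top","zt");W=cloud("top",d);x,y,z=np.moveaxis(W,-1,0)
p=comp(W,(z>5)&(z<110)&(x>590)&(y>-270)&(y<-170),(625,-222));print("can, top view:",len(p),rect(p),p[:,2].max())
for s,n in(((692,-266),"screwdriver"),((505,-95),"greenL")):
    a=comp(W,(z>8)&(z<150),s);print(n,len(a),rect(a))
im,d=shot("side","z3");W=cloud("side",d);z=W[...,2]
p=comp(W,(abs(z-85)<9)&(np.hypot(W[...,0]-515,W[...,1]+270)<80),(500,-300))
zm=np.median(p[:,2]);p=p[abs(p[:,2]-zm)<5];print(rect(p),"z",zm,plane(p))
togo((517.7,-270.4,110.3),27.3)
E
```

```text
t 18.63 grasp [ 518.9 -270.1  111.6] shift [ 0.0003 -0.0012  0.0013] twist [0.05 0.07 0.09] F [ 0.7  0.1 -3.7] w 11.5 q6 -0.98
can, top view: 177 (array([ 612. , -206.5]), array([39.1, 63.5]), 38.1) 107.16475416714775
screwdriver 349 (array([ 697.7, -267.7]), array([ 25.3, 197.8]), 2.6)
greenL 431 (array([ 505.2, -105.8]), array([87.2, 62.4]), 31.3)
(array([ 516.5, -270.4]), array([ 82. , 120.3]), 28.5) z 85.76866846032277 [-0.37 -0.28]
t 18.73 grasp [ 518.9 -270.1  111.6] shift [ 0.0003 -0.0012  0.0013] twist [0.05 0.07 0.09] F [-0.5 -0.6 -4. ] w 11.9 q6 -0.98
```

```bash
python3 -c "
from h import *
print(ctrl.close_job());togo((517.7,-270.4,110.3),27.3)"
```

```text
the job is handed in; nothing more can be done
None
the job is handed in; nothing more can be done
```

The job is handed in, with the arm still holding the cover over the housing at 18.7 s of the 69 s allowed. No verdict is reported.

- **Oil can:** I lifted the grey can by its handle and set it on the bench beyond the housing's far long side, about 15 mm from the foot flange, and let go. After release its bar was level at 126 mm. In the last pictures it is mostly hidden behind the gripper, so its final pose was only partly re-checked.
- **Cover height and position:** I took the cover by its bar and carried it over the rail with its underside about 150 mm or more above the bench. The last side view puts the flange top at 85.8 mm, so about 16 mm of air. Its centre is at (516.5, -270.4); the housing measured about (516, -270.3) from the side view.
- **Cover level and alignment:** Tilt is about 0.5° or less. The cover's long side measured 28.5° in the picture against about 27.4° for the housing; the tool itself reads 27.4°. So the long sides may be up to 1° out of line.
- **Disagreements:** The two cameras differ by about 2 mm on the housing's centre, so I aimed between them.
- **Forces and the rest of the bench:** The wrist force only ever showed the load, apart from about 11 N when the can touched down. The cover never touched the housing. The nearest green can looked unmoved. The screwdriver read about 5 mm different between the first side-view and last top-view measurement, which I put down to the cameras because nothing went near it. The jar, the cone core and the other look-alike cans were not re-measured.

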